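Serve the round praline with the tongs

TASK

Pick up the standing tongs, squeeze them on the round chocolate praline on the wooden board, and set it down gently on the white saucer. Touch the praline only with the tongs, and finally stand the tongs upright on the cork coaster again.

Things in the scene. Friction and masses are not known exactly. Their poses are not given: they have to be found in the camera images.
- tongs_grip (a point): Loose steel tongs (90 g), an upside-down U 110 mm tall standing jaws down on the coaster. Point midway between the arms, 68 mm above the feet, where to grip; z up, y = closing line. Flat arms 18 mm wide, 4 thick, 52 apart over their outer faces; lowest 26 mm: paddles 38 wide (x). They stay parallel; gap = outer width - 8. Spring: 4 N open + 0.2 N/mm. Carry open at 46-49 mm outer; closes to 30.
- praline_center (a point): Centre (11 mm up) of a loose dark chocolate drum, 26 mm across, 22 high, 16 g. It stands on a fixed wooden board (100 x 230, 10 mm thick) in a row of three about 70 mm apart, in any order; the others: a square block (24 wide, 22 high) and a long bar (46 x 22, 16 high). With it between the paddles the tongs measure 34 mm over the arms and spring back with 7.6 N; a 20 N grip holds it well.
- saucer: White round saucer, 130 mm across, fixed to the counter, left or right of the mug. Origin at the centre of its underside, on the counter; its flat floor lies 4 mm above that and is 100 mm across; its sloping rim is 11 mm high.
- coaster: Square cork coaster, 120 x 120 mm, 6 mm thick, fixed to the counter, on the other side of the mug from the saucer; the tongs start on it. Origin at the centre of its underside, so its top is 6 mm above.
Mind the look-alikes: they are no part of the job. What is shaped like the part that bears praline_center but red or yellow is not meant. Several things look just like the coaster: the one meant starts nearest to the robot's base.

How it is judged:
By the outcome, as a careful person would: the job done as asked, in the order asked, and still so for the second after the job is handed in, with the robot touching nothing.
It also fails if it takes over 67 s, if anything falls off the work surface, if the arm or the gripper's body presses on something with over 40 N, if the wrist force passes 120 N, or if a joint passes its speed limit or range.

ROBOT

A 6-joint arm with a two-finger parallel gripper is mounted at the origin on the work surface. World frame = base frame: x ahead of the robot, y to its left, z up, the work surface at z = 0. Lengths are in m, angles in rad, forces in N, time in s.
With the tool pointing down it reaches from about 0.3 to 0.85 m from the base axis. Payload 5.4 kg.
Tool frame: the origin (TCP) lies midway between the tips of the shut fingers; the grasp point (between the pads) lies 19 mm behind it; z points along the fingers, y is the direction in which the jaws open and shut (so a half turn about z gives the same grasp; the last joint's range is limited). The gripper opens to 85 mm and grips with 20 to 120 N. Pads are 22 mm wide; open, the fingers measure 114 mm over their backs; the gripper's body (76 mm by 85 mm) begins 54 mm behind the grasp point. The pads swing forward as they close: fully open they stand 13 mm farther back than shut.
Start: joints at [-1.499, 0.158, 1.597, -0, 1.386, -0.21], TCP at [0.16, -0.552, 0.231] pointing down, gripper open.
Joint ranges: [-2.91, 2.91], [-0.94, 2.29], [0.18, 2.7], [-1.29, 4.43], [0.17, 2.64], [-3, 3]. Speed limits (rad/s): [2.57, 2.57, 3.14, 3.14, 3.14, 3.14].

INTERFACE

Orientations are given as a unit quaternion [w, x, y, z].
In Python, from station import robot gives the robot as it stands.
- The arm moves only by the shell command python3 -m crank 'ROWS' [FORCE]. ROWS is JSON, a list of rows, each an object with "slide": the shift along the world's x, y, z in mm, a list of three; "turn": the turn, a rotation vector about the world's x, y, z in rad, a list of three; "gripper": the opening, from -1 (shut) to 1 (fully open), so that 0 is half open. In form: [{"slide": [dx, dy, dz], "turn": [wx, wy, wz], "gripper": gripper}, ...]. A call has 1 to 8 rows; each row shifts and turns the pose as measured when the row begins; what a row does not reach is not made up. A row lasts 1/12 s, in which the tool goes at most 41.7 mm and 7.16 degrees, less where a joint would pass 70% of its speed; a pose out of reach is approached as far as the arm can. A call is refused whole if a number of a shift passes 41.7 or a number of a turn 0.125, either way. A call with a gripper value outside its range is refused whole. The fingers move at their own pace and stop on an object; FORCE is the grip in N (left out, the last holds). Time passes only in rows, so rows that do not move let the fingers close. It gives the time, the measured TCP pose, the force and the opening at its end, in the units of the state.
- robot.sense(): the state, without advancing time (a new reading comes with each control period).
- robot.snapshot(name): name is "scene" or "top" or "wrist"; returns a dict with "frame" (384x512x3 uint8, blue, green, red), "K" (3x3 intrinsics, pixels), "k1" (the pictures are not rectified: a ray, as slopes to the right and down, at radius r is drawn at 1 + k1 r^2 times it, then the intrinsics apply), "position" and "rotation" of the camera in the world. Camera axes: x right, y down, z forward; pixel columns grow to the right and rows downward; lengths in m; the calibration is good to about 2 mm. A picture is of the moment at which its call begins. There is no depth.
- robot.hand_in(): hands the job in, once; it reports no verdict.
Trained networks look in a picture, given as the dict that the camera call returned (one of the last four; its "shot" number tells which), for a name from the list of things; names that differ only in an ending like _2 or _b are one class to them, and where a whole thing is asked for, a point or a joint stands for the part that bears it (a point fixed in the world has none). Each returns a list of dicts, best first, with "conf" (0 to 1); they miss things now and then, are a little off and sometimes report something else, mostly with a low value. They report only what shows in the picture. A call takes as long as a camera call. They do not tell look-alikes from the thing itself.
- robot.look_for(query, picture): "box" ([left, top, width, height] in pixels, round what is visible of it).
- robot.cut_out(query, picture): "mask" (384x512 bool, what is visible of it) and "box" ([left, top, width, height] in pixels, round what is visible of it).
- robot.tip_of(query, picture): "xy" ([column, row] in pixels: a listed point, or the origin of a listed thing).
The state is a dict: "time_s": time; "qpos": joint angles; "joint_velocities": joint speeds; "effort": joint torques, N m; "tool_pos": TCP position; "tcp_rot": TCP orientation; "wrist_force": force on the tool from outside, world axes, zero at the start; "wrist_torque": the same for the moment, N m; "opening": finger opening in m.
Only numpy, scipy, OpenCV 4.12 (cv2) and the standard library are available. Lean on these libraries where they do the work, as an engineer would, in place of code of your own. Each camera call takes 0.05 s, during which the arm holds its last target.

## Working session

There is one attempt and no reset: what is moved stays moved. The work goes in short steps, Python scripts to look and compute and a shell command to move; the robot and the scene stay as the last step left them, time stands still between calls to the robot, and variables do not carry over. Pictures are saved under pics/ and viewed, and the job is handed in when it is done.

```bash
ls; mkdir -p pics; cat > h.py <<'E'
import numpy as np, cv2
from station import robot
def ray(p,uv):
    K=np.array(p["K"]);x=(uv[0]-K[0,2])/K[0,0];y=(uv[1]-K[1,2])/K[1,1]
    a,b=x,y
    for _ in range(30):
        s=1+p["k1"]*(a*a+b*b);a,b=x/s,y/s
    d=np.array(p["rotation"])@np.array([a,b,1.]);return np.array(p["position"]),d
def onz(p,uv,z):
    o,d=ray(p,uv);return o+d*(z-o[2])/d[2]
def proj(p,X):
    c=np.array(p["rotation"]).T@(np.array(X)-np.array(p["position"]));a,b=c[0]/c[2],c[1]/c[2]
    s=1+p["k1"]*(a*a+b*b);K=np.array(p["K"]);return K[0,0]*a*s+K[0,2],K[1,1]*b*s+K[1,2]
def tri(L):
    A=np.zeros((3,3));B=np.zeros(3)
    for p,uv in L:
        o,d=ray(p,uv);d=d/np.linalg.norm(d);M=np.eye(3)-np.outer(d,d);A+=M;B+=M@o
    return np.linalg.solve(A,B)
E
cat > a.py <<'E'
from h import *
np.set_printoptions(precision=4,suppress=True)
s=robot.sense();print(s["time_s"],s["tool_pos"],s["tcp_rot"],s["opening"],s["wrist_force"])
P={}
for n in ["scene","top","wrist"]:
    p=robot.snapshot(n);P[n]=p;cv2.imwrite(f"pics/{n}0.png",p["frame"]);print(n,np.array(p["position"]),p.get("k1"),p["shot"])
    if n=="wrist":continue
    for q in ["tongs_grip","praline_center","saucer","coaster"]:
        r=robot.tip_of(q,p);print(q,[(np.round(d["xy"],1).tolist(),round(d["conf"],2),np.round(onz(p,d["xy"],{"tongs_grip":.074,"praline_center":.021,"saucer":0,"coaster":0}[q]),4).tolist()) for d in r[:5]])
E
python3 a.py
```

```text
pics
0.0 [ 0.1598 -0.5517  0.2303] [-0.001   0.9901  0.1404  0.0001] 0.08564050602612257 [-0.2041  0.5526 -0.3411]
scene [1.0781 0.2507 0.6831] 0.040516117927994116 1Traceback (most recent call last):
  File "a.py", line 9, in <module>
    r=robot.tip_of(q,p);print(q,[(np.round(d["xy"],1).tolist(),round(d["conf"],2),np.round(onz(p,d["xy"],{"tongs_grip":.074,"praline_center":.021,"saucer":0,"coaster":0}[q]),4).tolist()) for d in r[:5]])
                                                                                           ~~~^^^^^^^^^^^^^^^^^^^^^^^^^^^^^^^^^^^^^^^^^^^^^^^^^^^^^^^^^^^^^^^^^^^^^^^^^^^^^^^
  File "h.py", line 10, in onz
    o,d=ray(p,uv);return o+d*(z-o[2])/d[2]
        ~~~^^^^^^
  File "h.py", line 8, in ray
    d=np.array(p["rotation"])@np.array([a,b,1.]);return np.array(p["position"]),d
      ~~~~~~~~~~~~~~~~~~~~~~~^~~~~~~~~~~~~~~~~~~
ValueError: matmul: Input operand 1 has a mismatch in its core dimension 0, with gufunc signature (n?,k),(k,m?)->(n?,m?) (size 3 is different from 4)
```

Rotation is a quaternion.

```bash
python3 - <<'E'
s=open('h.py').read()
s=s.replace('np.array(p["rotation"])','Rm(p)').replace('def ray','def Rm(p):\n    from scipy.spatial.transform import Rotation as R\n    return R.from_quat(p["rotation"],scalar_first=True).as_matrix()\ndef ray',1)
open('h.py','w').write(s)
E
python3 a.py
```

```text
0.1 [ 0.1598 -0.5518  0.2304] [-0.0008  0.9901  0.1404  0.0001] 0.08543582045395332 [-0.1584  0.3276 -0.2875]
scene [1.0781 0.2507 0.6831] 0.040516117927994116 2
tongs_grip [([226.4, 141.8], 0.9, [0.4465, -0.2004, 0.074])]
praline_center [([315.4, 284.3], 0.68, [0.6528, 0.1355, 0.021]), ([227.3, 141.9], 0.63, [0.3906, -0.2375, 0.021]), ([274.6, 257.0], 0.53, [0.6394, 0.0416, 0.021]), ([330.1, 256.9], 0.51, [0.5815, 0.1332, 0.021]), ([378.8, 236.0], 0.36, [0.4802, 0.1961, 0.021])]
saucer [([382.0, 234.3], 0.74, [0.4531, 0.1985, 0.0])]
coaster [([228.8, 164.5], 0.76, [0.4414, -0.1994, 0.0]), ([170.1, 140.7], 0.67, [0.4457, -0.3817, 0.0])]
top [ 0.4519 -0.0781  0.917 ] 0.005959450089911962 3
tongs_grip [([303.7, 226.1], 0.79, [0.442, -0.1952, 0.074])]
praline_center [([176.0, 167.7], 0.58, [0.5797, 0.1238, 0.021]), ([216.5, 147.3], 0.5, [0.6352, 0.0231, 0.021])]
saucer [([147.9, 213.3], 0.98, [0.4628, 0.1948, 0.0])]
coaster [([302.8, 226.9], 0.73, [0.4391, -0.2032, 0.0]), ([372.0, 228.4], 0.59, [0.4402, -0.3806, 0.0])]
wrist [ 0.2321 -0.5317  0.3736] 0.0074452853122013015 4
```

View pics/scene0.png

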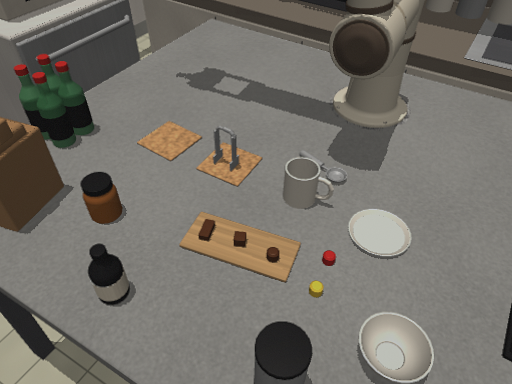

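View pics/top0.png

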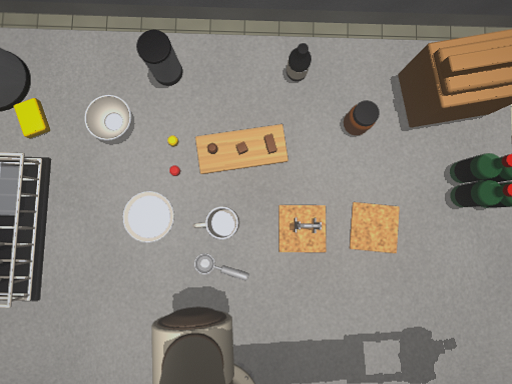

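```bash
python3 - <<'E'
from h import *
a=cv2.imread("pics/top0.png");b=cv2.imread("pics/scene0.png")
c1=cv2.resize(a[120:260,190:330],(400,400),interpolation=3);c2=cv2.resize(b[120:280,170:330],(400,400),interpolation=3)
cv2.imwrite("pics/c0.png",np.hstack([c1,c2]))
E
```

```text
(no output)
```

View pics/c0.png

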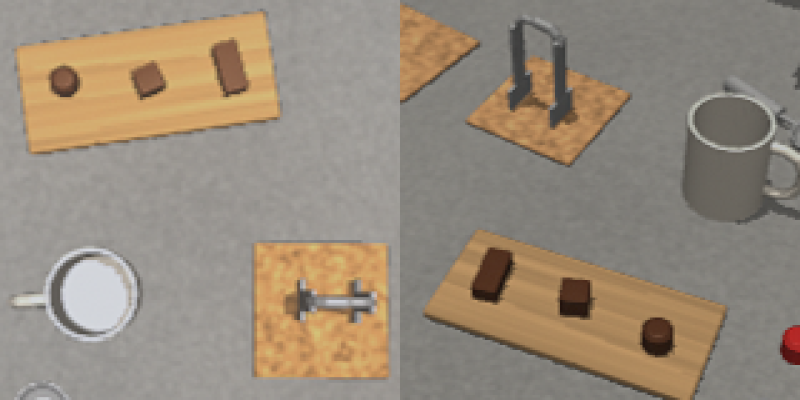

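View pics/wrist0.png

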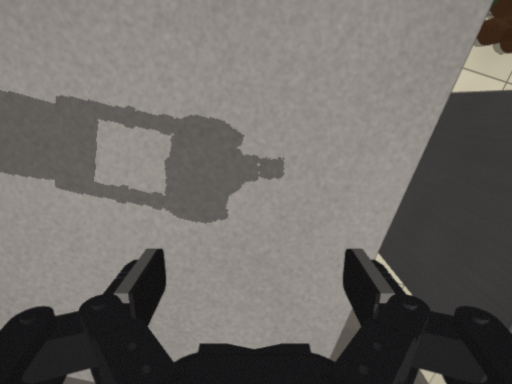

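Dark drum: top (213,148) / scene (273,254), an end of the row of three. The red (top 175,171) and yellow (173,140) drums are not meant. There are two coasters, top (303,227) and (374,228). The first is nearer the base (0.48 m against 0.58 m) and carries the tongs, so that is the one. The crop confirms both choices. Next I move over the tongs for a wrist view.

```bash
python3 -m crank '[{"slide":[17,29,6],"turn":[0,0,-0.07],"gripper":1},{"slide":[17,29,6],"turn":[0,0,-0.07],"gripper":1},{"slide":[17,29,6],"turn":[0,0,-0.07],"gripper":1},{"slide":[17,29,6],"turn":[0,0,-0.07],"gripper":1},{"slide":[17,29,6],"turn":[0,0,0],"gripper":1},{"slide":[17,29,6],"turn":[0,0,0],"gripper":1},{"slide":[17,29,6],"turn":[0,0,0],"gripper":1},{"slide":[17,29,6],"turn":[0,0,0],"gripper":1}]'
python3 -m crank '[{"slide":[17,29,0],"turn":[0,0,0],"gripper":1},{"slide":[17,29,0],"turn":[0,0,0],"gripper":1},{"slide":[17,29,0],"turn":[0,0,0],"gripper":1},{"slide":[0,0,0],"turn":[0,0,0],"gripper":1}]'
```

```text
time_s: 1.32
tool_pos: [0.2955, -0.3141, 0.2784]
tcp_rot: [-0.001, 1.0, -0.012, -0.0]
wrist_force: [0.6, 0.1, 0.2]
opening: 0.0854
time_s: 1.65
tool_pos: [0.3507, -0.2191, 0.2815]
tcp_rot: [0.001, 1.0, -0.01, 0.003]
wrist_force: [0.6, -0.8, 0.3]
opening: 0.0855
```

```bash
cat > look.py <<'E'
from h import *
import sys
np.set_printoptions(precision=4,suppress=True)
tag=sys.argv[1];qs=sys.argv[2].split(",");Z=dict(tongs_grip=.074,praline_center=.021,saucer=0,coaster=0)
p=robot.snapshot("wrist");cv2.imwrite(f"pics/{tag}.png",p["frame"]);print(robot.sense()["tool_pos"],np.array(p["position"]),Rm(p)[:,2])
for q in qs:
    print(q,[(np.round(d["xy"],1).tolist(),round(d["conf"],2),onz(p,d["xy"],Z[q]).round(4).tolist()) for d in robot.tip_of(q,p)[:4]])
import pickle;pickle.dump(p,open(f"{tag}.pkl","wb"))
E
python3 look.py w1 tongs_grip,coaster
```

```text
[ 0.3498 -0.2211  0.2815] [ 0.4251 -0.2208  0.4242] [-0.2906  0.0062 -0.9568]
tongs_grip []
coaster [([376.1, 85.3], 0.94, [0.4421, -0.3809, 0.0]), ([239.9, 91.7], 0.68, [0.4379, -0.2023, 0.0])]
```

View pics/w1.png

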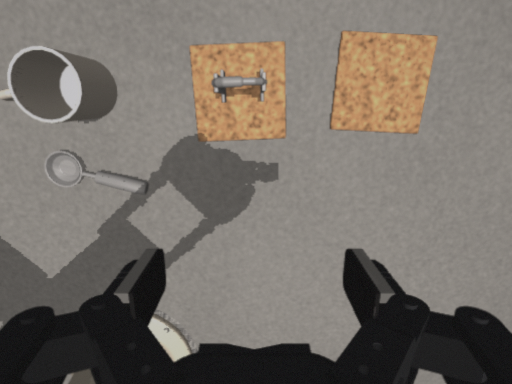

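```bash
python3 -m crank '[{"slide":[10,6,-20],"turn":[0,0,0],"gripper":1},{"slide":[10,6,-20],"turn":[0,0,0],"gripper":1},{"slide":[10,6,-20],"turn":[0,0,0],"gripper":1},{"slide":[10,2,-20],"turn":[0,0,0],"gripper":1},{"slide":[0,0,0],"turn":[0,0,0],"gripper":1}]'; python3 look.py w2 tongs_grip,coaster
```

```text
time_s: 2.22
tool_pos: [0.3875, -0.211, 0.2001]
tcp_rot: [0.005, 1.0, -0.018, 0.003]
wrist_force: [0.3, 0.7, -0.9]
opening: 0.085
[ 0.3875 -0.2118  0.2019] [ 0.4619 -0.2128  0.3428] [-0.2907  0.0029 -0.9568]
tongs_grip []
coaster [([243.5, 127.8], 0.8, [0.4347, -0.203, 0.0]), ([409.9, 113.5], 0.75, [0.4429, -0.3849, 0.0])]
```

View pics/w2.png

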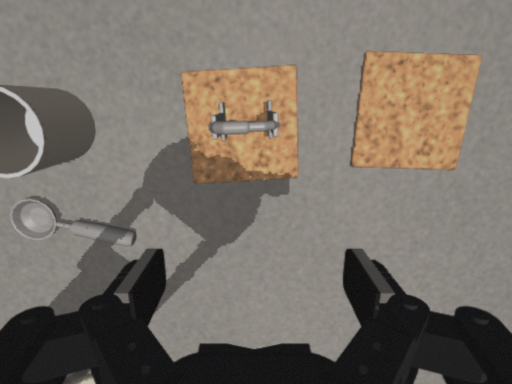

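```bash
python3 - <<'E'
from h import *
a=cv2.imread("pics/w2.png")
cv2.imwrite("pics/w2c.png",cv2.resize(a[85:150,195:295],(800,520),interpolation=2))
E
```

```text
(no output)
```

View pics/w2c.png

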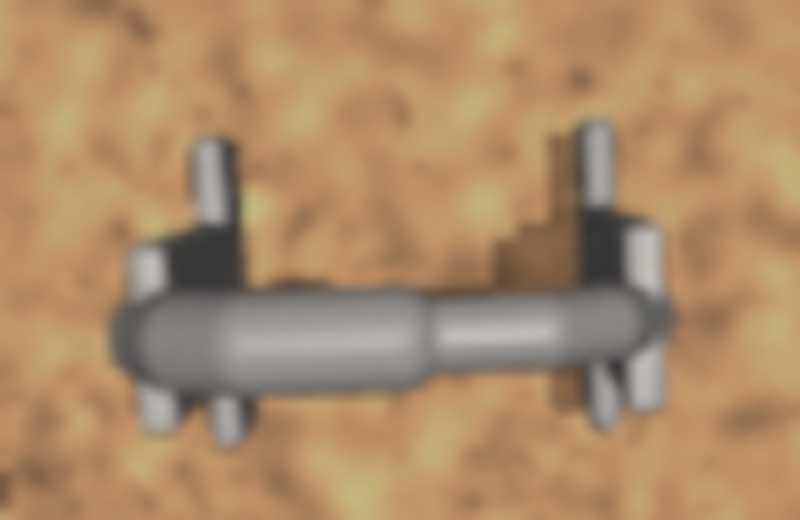

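```bash
cat > fit.py <<'E'
from h import *
import pickle
p=pickle.load(open("w2.pkl","rb"))
f=lambda x,y,z:onz(p,(195+x/8-.5+.0625,85+y/8-.5+.0625),z)
LB,LF,RB,RF=[f(*v,.032) for v in [(210,138),(230,447),(597,120),(605,430)]]
print("pad len",LB-LF,RB-RF);l=(LB+LF)/2;r=(RB+RF)/2;d=l-r;print("pad c",(l+r)/2,np.linalg.norm(d),np.degrees(np.arctan2(-d[0],d[1])))
for z in (.09,.1,.105,.11):
    LB,LF,RB,RF=[f(*v,z) for v in [(147,243),(160,434),(642,222),(650,410)]]
    l=(LB+LF)/2;r=(RB+RF)/2;d=l-r;print(z,(l+r)/2,np.linalg.norm(d),np.degrees(np.arctan2(-d[0],d[1])),LB-LF)
E
python3 fit.py; python3 -c "
from h import *
from scipy.spatial.transform import Rotation as R
print(R.from_quat(robot.sense()['tcp_rot'],scalar_first=True).as_matrix().round(4))"
```

```text
pad len [ 3.73314806e-02 -5.80454857e-05  0.00000000e+00] [0.0373561  0.00016905 0.        ]
pad c [ 0.44431865 -0.20662992  0.032     ] 0.047282516685818794 0.40288084999733165
0.09 [ 0.44353696 -0.20648799  0.09      ] 0.049967326556517776 0.3999571960373703 [ 0.01896227 -0.00012314  0.        ]
0.1 [ 0.44426511 -0.20673594  0.1       ] 0.04799058634113439 0.3999571960372961 [ 1.82121122e-02 -1.18270444e-04  2.77555756e-17]
0.105 [ 0.44462918 -0.20685991  0.105     ] 0.04700221623344269 0.3999571960373245 [ 0.01783703 -0.00011583  0.        ]
0.11 [ 0.44499325 -0.20698388  0.11      ] 0.046013846125750976 0.3999571960373541 [ 0.01746195 -0.0001134   0.        ]
[[ 0.9993 -0.037   0.0099]
 [-0.0369 -0.9992 -0.0158]
 [ 0.0105  0.0154 -0.9998]]
```

```bash
python3 -m crank '[{"slide":[14,1,0],"turn":[0.008,0.005,0.022],"gripper":1},{"slide":[14,1,0],"turn":[0.008,0.005,0.022],"gripper":1},{"slide":[14,1,0],"turn":[0,0,0],"gripper":1},{"slide":[14,2,0],"turn":[0,0,0],"gripper":1},{"slide":[0,0,-12],"turn":[0,0,0],"gripper":1},{"slide":[0,0,-12],"turn":[0,0,0],"gripper":1},{"slide":[0,0,0],"turn":[0,0,0],"gripper":1}]'; cat > st.py <<'E'
from h import *
from scipy.spatial.transform import Rotation as R
s=robot.sense();M=R.from_quat(s['tcp_rot'],scalar_first=True).as_matrix()
print("t",round(s["time_s"],2),"pos",np.round(s["tool_pos"],4),"yaw",np.degrees(np.arctan2(M[0,1],-M[1,1])).round(2),"z",M[:,2].round(4),"F",np.round(s["wrist_force"],1),"open",round(s["opening"],4))
E
python3 st.py
```

```text
time_s: 2.95
tool_pos: [0.4472, -0.2178, 0.1916]
tcp_rot: [0.007, 1.0, 0.0, 0.007]
wrist_force: [-0.4, 0.8, -1.0]
opening: 0.0853
t 2.95 pos [ 0.4472 -0.2178  0.1916] yaw -0.0 z [ 0.0131 -0.0136 -0.9998] F [-0.4  0.8 -1. ] open 0.0853
```

```bash
python3 -m crank '[{"slide":[0,4,0],"turn":[0.014,0.013,0.006],"gripper":1},{"slide":[0,4,0],"turn":[0,0,0],"gripper":1},{"slide":[0,3,0],"turn":[0,0,0],"gripper":1},{"slide":[0,0,0],"turn":[0,0,0],"gripper":1}]' ; python3 st.py;python3 -m crank '[{"slide":[0,0,0],"turn":[0,0,0],"gripper":1},{"slide":[0,0,0],"turn":[0,0,0],"gripper":1}]'; python3 st.py
```

```text
time_s: 3.28
tool_pos: [0.4456, -0.2078, 0.1936]
tcp_rot: [-0.0, 1.0, 0.002, -0.0]
wrist_force: [0.7, -0.2, 0.6]
opening: 0.0856
t 3.28 pos [ 0.4456 -0.2078  0.1936] yaw 0.21 z [-3.e-04  2.e-04 -1.e+00] F [ 0.7 -0.2  0.6] open 0.0856
time_s: 3.45
tool_pos: [0.4457, -0.2077, 0.1945]
tcp_rot: [0.0, 1.0, 0.002, 0.0]
wrist_force: [-0.5, 0.0, -0.3]
opening: 0.0852
t 3.45 pos [ 0.4457 -0.2077  0.1945] yaw 0.23 z [ 8.e-04 -8.e-04 -1.e+00] F [-0.5  0.  -0.3] open 0.0852
```

```bash
python3 -m crank '[{"slide":[0,0,-16],"turn":[0,0,0],"gripper":1},{"slide":[-1,1,-16],"turn":[0,0,0],"gripper":1},{"slide":[0,0,-16],"turn":[0,0,0],"gripper":1},{"slide":[0,0,-16],"turn":[0,0,0],"gripper":1},{"slide":[0,0,0],"turn":[0,0,0],"gripper":1}]' ; python3 st.py; python3 look.py w3 tongs_grip
```

```text
time_s: 3.87
tool_pos: [0.4461, -0.2079, 0.1313]
tcp_rot: [0.003, 1.0, 0.002, 0.003]
wrist_force: [-1.5, 0.6, 0.4]
opening: 0.0855
t 3.87 pos [ 0.4461 -0.2079  0.1313] yaw 0.27 z [ 0.0062 -0.0056 -1.    ] F [-1.5  0.6  0.4] open 0.0855
[ 0.4468 -0.2085  0.1328] [ 0.5204 -0.2072  0.274 ] [-0.2898 -0.0046 -0.9571]
tongs_grip []
```

View pics/w3.png

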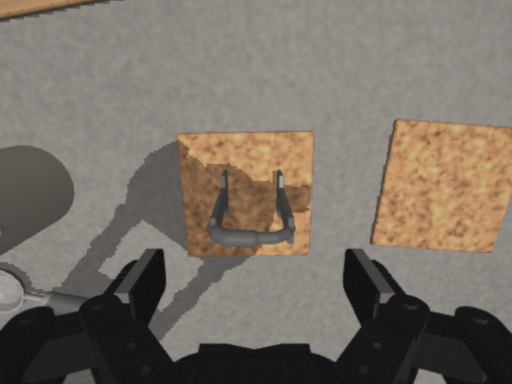

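```bash
python3 -m crank '[{"slide":[-2,1,-16],"turn":[0.003,0.003,0],"gripper":1},{"slide":[-1,1,-16],"turn":[0.003,0.003,0],"gripper":1},{"slide":[0,0,-16],"turn":[0,0,0],"gripper":1},{"slide":[0,0,-14],"turn":[0,0,0],"gripper":1},{"slide":[0,0,-10],"turn":[0,0,0],"gripper":1},{"slide":[0,0,0],"turn":[0,0,0],"gripper":1}]' ; python3 st.py
```

```text
time_s: 4.47
tool_pos: [0.4508, -0.2121, 0.0699]
tcp_rot: [0.007, 1.0, 0.003, 0.009]
wrist_force: [-0.5, 0.3, -0.9]
opening: 0.0854
t 4.47 pos [ 0.4508 -0.2121  0.0699] yaw 0.29 z [ 0.018  -0.0141 -0.9997] F [-0.5  0.3 -0.9] open 0.0854
```

```bash
python3 -m crank '[{"slide":[-3,3,-4],"turn":[0.014,0.018,0],"gripper":1},{"slide":[0,0,-4],"turn":[0,0,0],"gripper":1},{"slide":[0,0,-4],"turn":[0,0,0],"gripper":1},{"slide":[0,0,0],"turn":[0,0,0],"gripper":1},{"slide":[0,0,0],"turn":[0,0,0],"gripper":1}]' ; python3 st.py
```

```text
time_s: 4.88
tool_pos: [0.4502, -0.2109, 0.0609]
tcp_rot: [0.001, 1.0, 0.003, 0.002]
wrist_force: [0.1, -0.3, -0.0]
opening: 0.0858
t 4.88 pos [ 0.4502 -0.2109  0.0609] yaw 0.31 z [ 0.0033 -0.0029 -1.    ] F [ 0.1 -0.3 -0. ] open 0.0858
```

```bash
python3 -m crank '[{"slide":[-3,2.5,-3],"turn":[0.003,0.003,0],"gripper":1},{"slide":[-3,2.5,-3],"turn":[0,0,0],"gripper":1},{"slide":[0,0,0],"turn":[0,0,0],"gripper":1},{"slide":[0,0,0],"turn":[0,0,0],"gripper":1}]' ; python3 st.py
```

```text
time_s: 5.22
tool_pos: [0.444, -0.2056, 0.0552]
tcp_rot: [0.0, 1.0, 0.003, 0.001]
wrist_force: [0.4, 0.4, -0.4]
opening: 0.0855
t 5.22 pos [ 0.444  -0.2056  0.0552] yaw 0.31 z [ 1.1e-03 -4.0e-04 -1.0e+00] F [ 0.4  0.4 -0.4] open 0.0855
```

```bash
python3 -m crank '[{"slide":[0,-1,-2],"turn":[0,0,0],"gripper":0.4},{"slide":[0,0,0],"turn":[0,0,0],"gripper":0.4},{"slide":[0,0,0],"turn":[0,0,0],"gripper":0.3},{"slide":[0,0,0],"turn":[0,0,0],"gripper":0.24},{"slide":[0,0,0],"turn":[0,0,0],"gripper":0.24},{"slide":[0,0,0],"turn":[0,0,0],"gripper":0.24}]' 20; python3 st.py
```

```text
time_s: 5.72
tool_pos: [0.444, -0.2068, 0.0531]
tcp_rot: [0.0, 1.0, 0.003, 0.001]
wrist_force: [-0.2, 0.5, -1.1]
opening: 0.0526
t 5.72 pos [ 0.444  -0.2068  0.0531] yaw 0.31 z [ 1.3e-03 -6.0e-04 -1.0e+00] F [-0.2  0.5 -1.1] open 0.0526
```

```bash
python3 look.py w4 tongs_grip
```

```text
[ 0.444  -0.2068  0.0531] [ 0.5191 -0.2068  0.1955] [-0.2945 -0.0001 -0.9557]
tongs_grip []
```

View pics/w4.png

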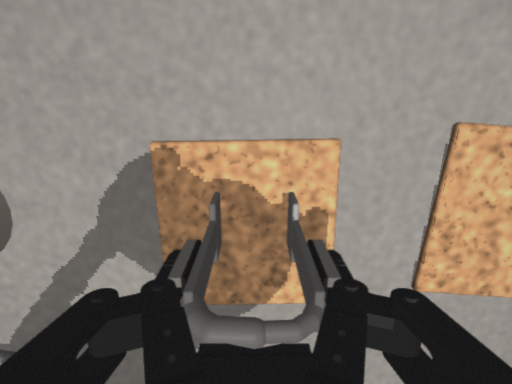

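```bash
python3 -m crank '[{"slide":[0,0,0],"turn":[0,0,0],"gripper":0.18},{"slide":[0,0,0],"turn":[0,0,0],"gripper":0.14},{"slide":[0,0,0],"turn":[0,0,0],"gripper":0.11},{"slide":[0,0,0],"turn":[0,0,0],"gripper":0.11},{"slide":[0,0,0],"turn":[0,0,0],"gripper":0.11}]' 20; python3 st.py
```

```text
time_s: 6.23
tool_pos: [0.4446, -0.207, 0.0538]
tcp_rot: [0.001, 1.0, 0.003, 0.001]
wrist_force: [-0.0, -0.7, -0.1]
opening: 0.0476
t 6.23 pos [ 0.4446 -0.207   0.0538] yaw 0.31 z [ 0.0023 -0.0011 -1.    ] F [-0.  -0.7 -0.1] open 0.0476
```

```bash
python3 -m crank '[{"slide":[0,0,6],"turn":[0,0,0],"gripper":0.11},{"slide":[0,0,8],"turn":[0,0,0],"gripper":0.11},{"slide":[0,0,12],"turn":[0,0,0],"gripper":0.11},{"slide":[0,0,16],"turn":[0,0,0],"gripper":0.11},{"slide":[0,0,16],"turn":[0,0,0],"gripper":0.11},{"slide":[0,0,16],"turn":[0,0,0],"gripper":0.11},{"slide":[0,0,16],"turn":[0,0,0],"gripper":0.11},{"slide":[0,0,0],"turn":[0,0,0],"gripper":0.11}]'; python3 st.py; python3 look.py w5 coaster
```

```text
time_s: 6.9
tool_pos: [0.4422, -0.2053, 0.1489]
tcp_rot: [-0.001, 1.0, 0.003, -0.001]
wrist_force: [0.4, -0.2, 0.0]
opening: 0.0475
t 6.9 pos [ 0.4422 -0.2053  0.1489] yaw 0.31 z [-0.0014  0.0013 -1.    ] F [ 0.4 -0.2  0. ] open 0.0475
[ 0.4415 -0.2049  0.1473] [ 0.5176 -0.2056  0.291 ] [-0.2971  0.0017 -0.9549]
coaster [([434.4, 178.7], 0.69, [0.444, -0.3818, 0.0]), ([250.8, 186.4], 0.66, [0.4351, -0.2019, 0.0])]
```

View pics/w5.png

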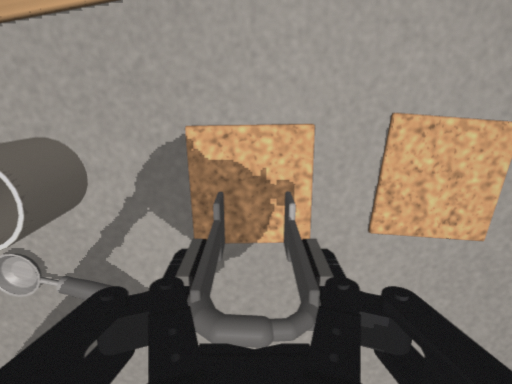

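```bash
python3 -m crank '[{"slide":[20,4,8],"turn":[0,0,0],"gripper":0.11},{"slide":[28,6,8],"turn":[0,0,0],"gripper":0.11},{"slide":[28,6,8],"turn":[0,0,0],"gripper":0.11},{"slide":[28,10,4],"turn":[0,0,0],"gripper":0.11},{"slide":[20,20,0],"turn":[0,0,0],"gripper":0.11},{"slide":[5,26,0],"turn":[0,0,0],"gripper":0.11},{"slide":[0,26,0],"turn":[0,0,0],"gripper":0.11},{"slide":[0,26,0],"turn":[0,0,0],"gripper":0.11}]'; python3 st.py
python3 -m crank '[{"slide":[0,26,0],"turn":[0,0,0],"gripper":0.11},{"slide":[0,26,0],"turn":[0,0,0],"gripper":0.11},{"slide":[0,26,0],"turn":[0,0,0],"gripper":0.11},{"slide":[0,20,0],"turn":[0,0,0],"gripper":0.11},{"slide":[0,10,0],"turn":[0,0,0],"gripper":0.11},{"slide":[0,0,0],"turn":[0,0,0],"gripper":0.11}]';python3 st.py;  python3 look.py w6 praline_center
```

```text
time_s: 7.67
tool_pos: [0.5685, -0.0766, 0.1611]
tcp_rot: [-0.006, 1.0, -0.002, -0.011]
wrist_force: [0.5, 0.5, -0.9]
opening: 0.0473
t 7.67 pos [ 0.5685 -0.0766  0.1611] yaw -0.26 z [-0.0226  0.0123 -0.9997] F [ 0.5  0.5 -0.9] open 0.0473
time_s: 8.17
tool_pos: [0.5615, 0.0424, 0.1495]
tcp_rot: [-0.009, 1.0, 0.0, -0.021]
wrist_force: [-0.2, -0.1, -1.5]
opening: 0.0476
t 8.17 pos [0.5615 0.0424 0.1495] yaw -0.01 z [-0.0411  0.0174 -0.999 ] F [-0.2 -0.1 -1.5] open 0.0476
[0.5614 0.0415 0.1493] [0.6425 0.0395 0.2885] [-0.3347  0.0185 -0.9421]
praline_center [([166.6, 161.7], 0.96, [0.5781, 0.1236, 0.021]), ([265.5, 96.9], 0.89, [0.6338, 0.0351, 0.021]), ([144.4, 73.4], 0.71, [0.6521, 0.1346, 0.021])]
```

View pics/w6.png

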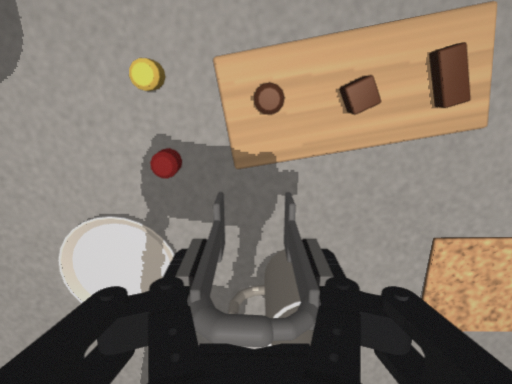

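```bash
python3 -m crank '[{"slide":[2,-1,5],"turn":[-0.009,-0.02,0],"gripper":0.11},{"slide":[2,-1,5],"turn":[-0.009,-0.02,0],"gripper":0.11},{"slide":[0,0,0],"turn":[0,0,0],"gripper":0.11},{"slide":[0,0,0],"turn":[0,0,0],"gripper":0.11}]';python3 st.py;  python3 look.py w7 praline_center,saucer
python3 - <<'E'
from h import *
a=cv2.imread("pics/w7.png")
cv2.imwrite("pics/w7c.png",cv2.resize(a[70:130,225:325],(800,480),interpolation=2))
for n in ["top","scene"]:
    p=robot.snapshot(n);print(n)
    for d in robot.tip_of("praline_center",p)[:6]:print(np.round(d["xy"],1),round(d["conf"],2),onz(p,d["xy"],.021).round(4))
    print([(np.round(d["xy"],1),onz(p,d["xy"],.0).round(4)) for d in robot.tip_of("saucer",p)[:2]])
E
```

```text
time_s: 8.6
tool_pos: [0.5667, 0.0336, 0.1605]
tcp_rot: [0.003, 1.0, -0.003, 0.002]
wrist_force: [0.2, -0.8, -1.0]
opening: 0.0475
t 8.6 pos [0.5667 0.0336 0.1605] yaw -0.38 z [ 0.0036 -0.0051 -1.    ] F [ 0.2 -0.8 -1. ] open 0.0475
[0.5669 0.0336 0.1607] [0.6414 0.0334 0.3031] [-0.2923 -0.0008 -0.9563]
praline_center [([138.9, 87.7], 0.68, [0.6531, 0.1328, 0.021]), ([154.0, 171.7], 0.66, [0.5782, 0.1274, 0.021]), ([254.3, 110.5], 0.64, [0.6333, 0.0323, 0.021])]
saucer [([114.4, 275.6], 0.9, [0.454, 0.1912, 0.0])]
top
[175.1 171.8] 0.4 [0.5692 0.1255 0.021 ]
[(array([150.8, 214.6]), array([0.4596, 0.1872, 0.    ]))]
scene
[271.4 256.3] 0.75 [0.6412 0.0355 0.021 ]
[328.8 258.4] 0.74 [0.5861 0.1326 0.021 ]
[317.8 285.2] 0.61 [0.6522 0.1401 0.021 ]
[]
```

View pics/w7c.png

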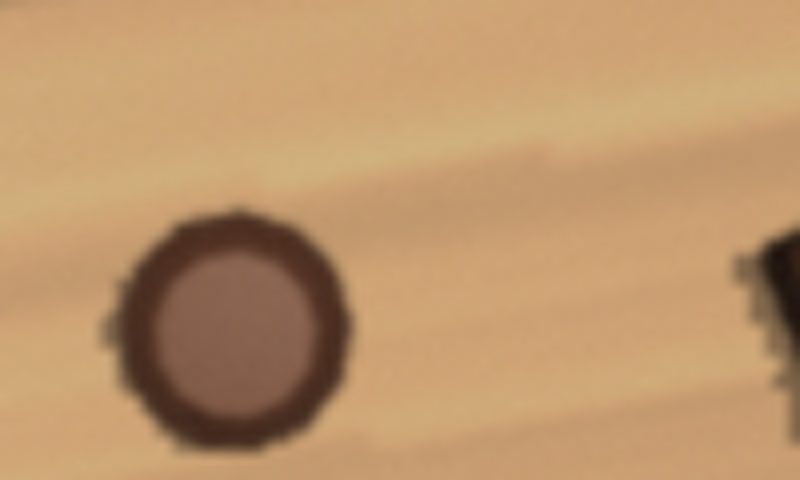

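View pics/w7.png

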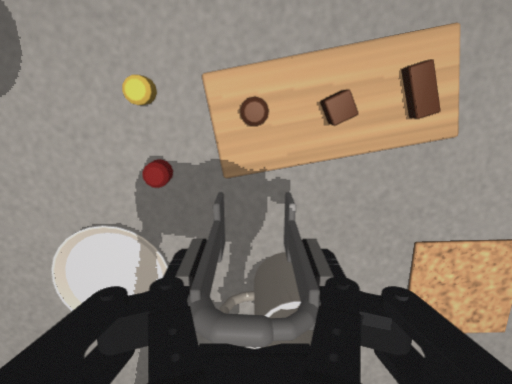

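```bash
python3 -m crank '[{"slide":[12,0,0],"turn":[0,0,0],"gripper":0.11},{"slide":[16,0,0],"turn":[0,0,0],"gripper":0.11},{"slide":[16,0,0],"turn":[0,0,0],"gripper":0.11},{"slide":[14,0,0],"turn":[0,0,0],"gripper":0.11},{"slide":[6,0,0],"turn":[0,0,0],"gripper":0.11},{"slide":[0,0,0],"turn":[0,0,0],"gripper":0.11},{"slide":[0,0,0],"turn":[0,0,0],"gripper":0.11}]';python3 st.py;  python3 look.py w8 praline_center
```

```text
time_s: 9.63
tool_pos: [0.6317, 0.0353, 0.1585]
tcp_rot: [0.002, 1.0, -0.002, -0.001]
wrist_force: [-0.2, -0.1, -0.3]
opening: 0.0475
t 9.63 pos [0.6317 0.0353 0.1585] yaw -0.25 z [-0.0011 -0.0042 -1.    ] F [-0.2 -0.1 -0.3] open 0.0475
[0.6315 0.0353 0.1585] [0.7071 0.0351 0.3007] [-0.2967 -0.0006 -0.955 ]
praline_center [([147.1, 159.2], 0.75, [0.6547, 0.1337, 0.021]), ([253.7, 180.2], 0.69, [0.6341, 0.0351, 0.021])]
```

View pics/w8.png

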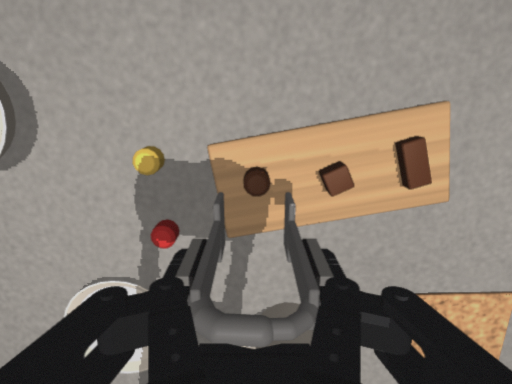

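```bash
python3 -m crank '[{"slide":[1,-2,-8],"turn":[0.004,0,0],"gripper":0.11},{"slide":[0,0,-10],"turn":[0,0.002,0],"gripper":0.11},{"slide":[0,0,-10],"turn":[0,0.002,0],"gripper":0.11},{"slide":[0,0,-10],"turn":[0,0.002,0],"gripper":0.11},{"slide":[0,0,-10],"turn":[0,0.002,0],"gripper":0.11},{"slide":[0,0,0],"turn":[0,0,0],"gripper":0.11},{"slide":[0,0,0],"turn":[0,0,0],"gripper":0.11}]';python3 st.py;  python3 look.py w9 praline_center
```

```text
time_s: 10.32
tool_pos: [0.6288, 0.0334, 0.1036]
tcp_rot: [-0.0, 1.0, -0.002, -0.007]
wrist_force: [0.9, 0.3, -0.2]
opening: 0.0475
t 10.32 pos [0.6288 0.0334 0.1036] yaw -0.26 z [-1.450e-02  8.000e-04 -9.999e-01] F [ 0.9  0.3 -0.2] open 0.0475
[0.6284 0.0334 0.1033] [0.7061 0.0324 0.2448] [-0.3095  0.0042 -0.9509]
praline_center [([144.5, 255.1], 0.78, [0.5807, 0.1241, 0.021]), ([254.6, 193.8], 0.67, [0.6336, 0.0329, 0.021]), ([125.2, 166.4], 0.65, [0.6556, 0.1299, 0.021])]
```

View pics/w9.png

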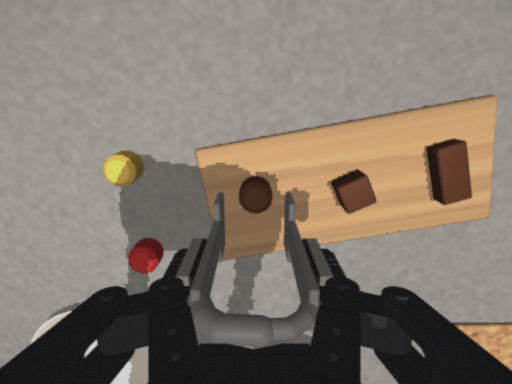

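```bash
python3 -m crank '[{"slide":[5,0,0],"turn":[0,-0.015,0],"gripper":0.11},{"slide":[0,0,-4],"turn":[0,0,0],"gripper":0.11},{"slide":[0,0,-8],"turn":[0,0,0],"gripper":0.11},{"slide":[0,0,0],"turn":[0,0,0],"gripper":0.11},{"slide":[0,0,0],"turn":[0,0,0],"gripper":0.11}]';python3 st.py;  python3 look.py w10 praline_center
```

```text
time_s: 10.83
tool_pos: [0.6363, 0.0332, 0.0934]
tcp_rot: [-0.0, 1.0, -0.002, 0.004]
wrist_force: [0.1, -0.3, -0.2]
opening: 0.0474
t 10.83 pos [0.6363 0.0332 0.0934] yaw -0.25 z [ 7.5e-03  1.0e-04 -1.0e+00] F [ 0.1 -0.3 -0.2] open 0.0474
[0.6361 0.0333 0.0932] [0.7105 0.0324 0.2363] [-0.2885  0.0034 -0.9575]
praline_center [([140.4, 270.8], 0.9, [0.5822, 0.1241, 0.021]), ([117.3, 182.2], 0.81, [0.6552, 0.1328, 0.021]), ([255.2, 209.3], 0.68, [0.6338, 0.0323, 0.021])]
```

View pics/w10.png

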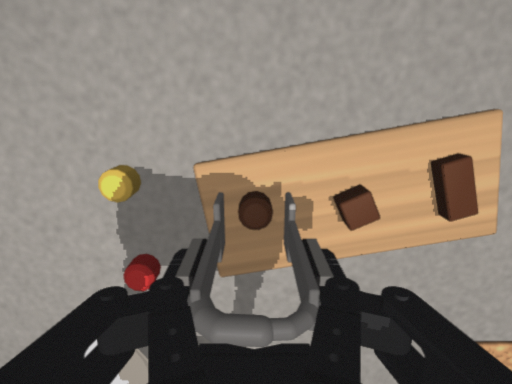

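```bash
python3 -m crank '[{"slide":[-1.5,-0.5,-5],"turn":[0,0.006,0],"gripper":0.11},{"slide":[0,0,-6],"turn":[0,0,0],"gripper":0.11},{"slide":[0,0,-6],"turn":[0,0,0],"gripper":0.11},{"slide":[0,0,0],"turn":[0,0,0],"gripper":0.11},{"slide":[0,0,0],"turn":[0,0,0],"gripper":0.11}]';python3 st.py;  python3 look.py w11 praline_center
```

```text
time_s: 11.35
tool_pos: [0.6345, 0.0327, 0.0747]
tcp_rot: [-0.0, 1.0, -0.002, 0.0]
wrist_force: [-0.0, 0.3, -0.4]
opening: 0.0471
t 11.35 pos [0.6345 0.0327 0.0747] yaw -0.25 z [ 6.e-04  1.e-04 -1.e+00] F [-0.   0.3 -0.4] open 0.0471
[0.6342 0.0327 0.0745] [0.7096 0.0319 0.217 ] [-0.2952  0.0035 -0.9554]
praline_center [([133.3, 281.6], 0.95, [0.582, 0.1219, 0.021]), ([106.9, 185.0], 0.8, [0.6559, 0.1305, 0.021]), ([253.8, 215.3], 0.75, [0.6339, 0.0328, 0.021])]
```

View pics/w11.png

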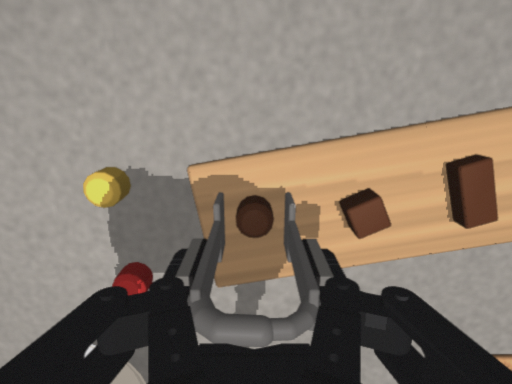

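Well centred. I lower another 13 mm.

```bash
python3 -m crank '[{"slide":[0,0,-4],"turn":[0,0,0],"gripper":0.11},{"slide":[0,0,-5],"turn":[0,0,0],"gripper":0.11},{"slide":[0,0,-4],"turn":[0,0,0],"gripper":0.11},{"slide":[0,0,0],"turn":[0,0,0],"gripper":0.11},{"slide":[0,0,0],"turn":[0,0,0],"gripper":0.11}]';python3 st.py
```

```text
time_s: 11.87
tool_pos: [0.6349, 0.0327, 0.061]
tcp_rot: [0.0, 1.0, -0.002, 0.001]
wrist_force: [0.3, -1.0, -0.8]
opening: 0.0476
t 11.87 pos [0.6349 0.0327 0.061 ] yaw -0.25 z [ 1.7e-03 -1.0e-04 -1.0e+00] F [ 0.3 -1.  -0.8] open 0.0476
```

```bash
python3 -m crank '[{"slide":[-1,0,1],"turn":[0,0,0],"gripper":0.06},{"slide":[0,0,0],"turn":[0,0,0],"gripper":0.0},{"slide":[0,0,0],"turn":[0,0,0],"gripper":-0.06},{"slide":[0,0,0],"turn":[0,0,0],"gripper":-0.12},{"slide":[0,0,0],"turn":[0,0,0],"gripper":-0.18},{"slide":[0,0,0],"turn":[0,0,0],"gripper":-0.25},{"slide":[0,0,0],"turn":[0,0,0],"gripper":-0.32},{"slide":[0,0,0],"turn":[0,0,0],"gripper":-0.4}]' 20;python3 st.py; python3 look.py w12 praline_center
```

```text
time_s: 12.53
tool_pos: [0.6343, 0.0326, 0.0629]
tcp_rot: [0.0, 1.0, -0.002, 0.002]
wrist_force: [0.6, 1.2, -1.3]
opening: 0.033
t 12.53 pos [0.6343 0.0326 0.0629] yaw -0.25 z [ 3.e-03 -3.e-04 -1.e+00] F [ 0.6  1.2 -1.3] open 0.033
[0.6343 0.0326 0.0629] [0.7091 0.0318 0.2054] [-0.2929  0.0031 -0.9561]
praline_center [([96.9, 191.8], 0.86, [0.6546, 0.1315, 0.021]), ([251.4, 223.2], 0.68, [0.6328, 0.0342, 0.021]), ([126.7, 291.4], 0.59, [0.5818, 0.1219, 0.021])]
```

View pics/w12.png

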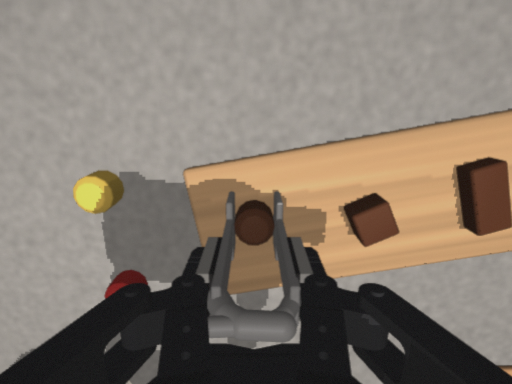

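```bash
python3 -m crank '[{"slide":[0,0,0],"turn":[0,0,0],"gripper":-0.4},{"slide":[0,0,0],"turn":[0,0,0],"gripper":-0.4},{"slide":[0,0,2],"turn":[0,0,0],"gripper":-0.4},{"slide":[0,0,4],"turn":[0,0,0],"gripper":-0.4},{"slide":[0,0,6],"turn":[0,0,0],"gripper":-0.4},{"slide":[0,0,6],"turn":[0,0,0],"gripper":-0.4},{"slide":[0,0,6],"turn":[0,0,0],"gripper":-0.4},{"slide":[0,0,0],"turn":[0,0,0],"gripper":-0.4}]' 20;python3 st.py; python3 look.py w13 praline_center
```

```text
time_s: 13.3
tool_pos: [0.6342, 0.0327, 0.0894]
tcp_rot: [0.0, 1.0, -0.002, 0.001]
wrist_force: [1.2, 0.0, -0.5]
opening: 0.0324
t 13.3 pos [0.6342 0.0327 0.0894] yaw -0.24 z [ 2.8e-03 -2.0e-04 -1.0e+00] F [ 1.2  0.  -0.5] open 0.0324
[0.634  0.0326 0.0889] [0.709  0.0319 0.2319] [-0.293   0.0031 -0.9561]
praline_center [([137.0, 273.0], 0.93, [0.58, 0.1247, 0.021]), ([251.7, 222.4], 0.75, [0.6224, 0.0344, 0.021]), ([113.2, 182.6], 0.61, [0.6535, 0.1332, 0.021])]
```

View pics/w13.png

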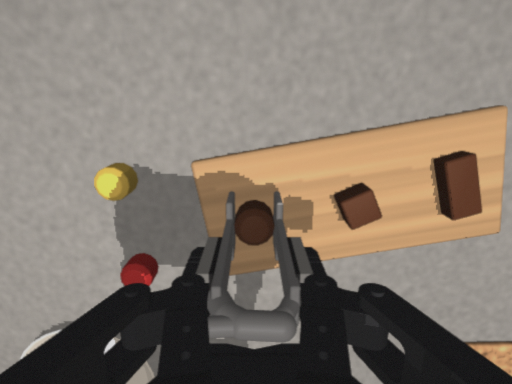

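```bash
python3 -m crank '[{"slide":[0,0,8],"turn":[0,0,0],"gripper":-0.4},{"slide":[0,0,10],"turn":[0,0,0],"gripper":-0.4},{"slide":[0,0,12],"turn":[0,0,0],"gripper":-0.4},{"slide":[0,0,12],"turn":[0,0,0],"gripper":-0.4},{"slide":[-4,4,8],"turn":[0,0,0],"gripper":-0.4},{"slide":[-8,8,4],"turn":[0,0,0],"gripper":-0.4},{"slide":[-11,10,0],"turn":[0,0,0],"gripper":-0.4},{"slide":[-12,11,0],"turn":[0,0,0],"gripper":-0.4}]' 20;python3 st.py
python3 -m crank '[{"slide":[-12,11,0],"turn":[0,0,0],"gripper":-0.4},{"slide":[-12,11,0],"turn":[0,0,0],"gripper":-0.4},{"slide":[-12,11,0],"turn":[0,0,0],"gripper":-0.4},{"slide":[-12,11,0],"turn":[0,0,0],"gripper":-0.4},{"slide":[-12,11,0],"turn":[0,0,0],"gripper":-0.4},{"slide":[-10,9,0],"turn":[0,0,0],"gripper":-0.4},{"slide":[-5,5,0],"turn":[0,0,0],"gripper":-0.4},{"slide":[0,0,0],"turn":[0,0,0],"gripper":-0.4}]' 20;python3 st.py;python3 look.py w14 saucer,praline_center
```

```text
time_s: 14.07
tool_pos: [0.5983, 0.0658, 0.1501]
tcp_rot: [0.0, 1.0, -0.004, 0.003]
wrist_force: [-0.1, 0.0, -2.1]
opening: 0.033
t 14.07 pos [0.5983 0.0658 0.1501] yaw -0.43 z [ 5.2e-03 -6.0e-04 -1.0e+00] F [-0.1  0.  -2.1] open 0.033
time_s: 14.73
tool_pos: [0.5125, 0.1445, 0.1536]
tcp_rot: [-0.001, 1.0, -0.001, 0.003]
wrist_force: [-0.0, -0.8, -1.0]
opening: 0.0326
t 14.73 pos [0.5125 0.1445 0.1536] yaw -0.17 z [ 0.0062  0.0015 -1.    ] F [-0.  -0.8 -1. ] open 0.0326
[0.5131 0.144  0.1537] [0.5868 0.1436 0.2964] [-0.2898  0.0044 -0.9571]
saucer [([212.4, 233.5], 0.66, [0.4538, 0.189, 0.0])]
praline_center [([273.8, 113.0], 0.8, [0.5775, 0.1273, 0.021]), ([253.9, 225.3], 0.77, [0.4718, 0.145, 0.021]), ([262.7, 20.7], 0.61, [0.6491, 0.1373, 0.021])]
```

View pics/w14.png

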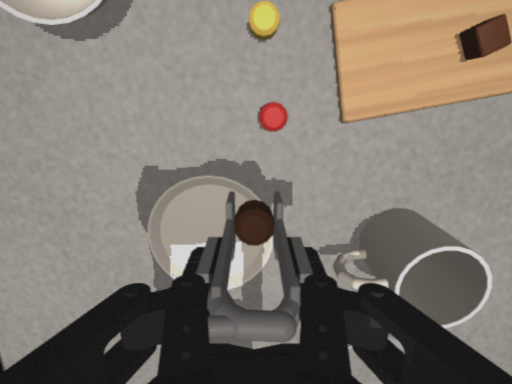

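```bash
python3 - <<'E'
from h import *
import pickle
p=pickle.load(open("w14.pkl","rb"))
for uv in [(211,176.5),(149,232),(274.5,232),(170,193),(254,193)]: print(uv,onz(p,uv,.011).round(4))
E
```

```text
(211, 176.5) [0.5183 0.1862 0.011 ]
(149, 232) [0.4605 0.2518 0.011 ]
(274.5, 232) [0.4602 0.1242 0.011 ]
(170, 193) [0.5018 0.227  0.011 ]
(254, 193) [0.5016 0.1449 0.011 ]
```

```bash
python3 -m crank '[{"slide":[-8,6,0],"turn":[0,0.003,0],"gripper":-0.4},{"slide":[-12,9,0],"turn":[0,0.003,0],"gripper":-0.4},{"slide":[-14,10,0],"turn":[0,0,0],"gripper":-0.4},{"slide":[-12,10,0],"turn":[0,0,0],"gripper":-0.4},{"slide":[-7,6,0],"turn":[0,0,0],"gripper":-0.4},{"slide":[0,0,0],"turn":[0,0,0],"gripper":-0.4},{"slide":[0,0,0],"turn":[0,0,0],"gripper":-0.4}]' 20;python3 st.py
```

```text
time_s: 15.47
tool_pos: [0.4575, 0.186, 0.1536]
tcp_rot: [-0.0, 1.0, -0.004, 0.0]
wrist_force: [0.1, -0.2, -0.6]
opening: 0.0324
t 15.47 pos [0.4575 0.186  0.1536] yaw -0.47 z [ 4.e-04  8.e-04 -1.e+00] F [ 0.1 -0.2 -0.6] open 0.0324
```

```bash
python3 -m crank '[{"slide":[0,0,-8],"turn":[0,0.001,0],"gripper":-0.4},{"slide":[-1,0,-10],"turn":[0,0.001,0],"gripper":-0.4},{"slide":[0,0,-10],"turn":[0,0.001,0],"gripper":-0.4},{"slide":[-1,0,-10],"turn":[0,0.001,0],"gripper":-0.4},{"slide":[0,0,-10],"turn":[0,0.001,0],"gripper":-0.4},{"slide":[-1,0,-10],"turn":[0,0.001,0],"gripper":-0.4},{"slide":[0,0,-8],"turn":[0,0,0],"gripper":-0.4},{"slide":[0,0,0],"turn":[0,0,0],"gripper":-0.4}]' 20;python3 st.py; python3 look.py w15 praline_center,saucer
```

```text
time_s: 16.13
tool_pos: [0.4543, 0.1843, 0.079]
tcp_rot: [0.0, 1.0, -0.005, -0.004]
wrist_force: [-1.0, 0.2, -0.7]
opening: 0.0325
t 16.13 pos [0.4543 0.1843 0.079 ] yaw -0.6 z [-8.1e-03 -3.0e-04 -1.0e+00] F [-1.   0.2 -0.7] open 0.0325
[0.4546 0.1843 0.0796] [0.5307 0.1831 0.2206] [-0.3035  0.0049 -0.9528]
praline_center [([344.6, 18.9], 0.87, [0.5732, 0.1304, 0.021]), ([252.3, 222.7], 0.66, [0.446, 0.1855, 0.021])]
saucer [([246.7, 202.7], 0.59, [0.4537, 0.1898, 0.0])]
```

View pics/w15.png

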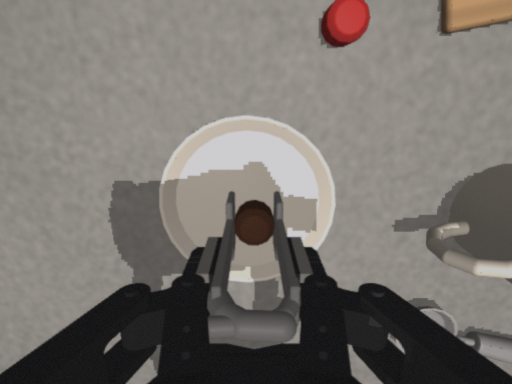

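```bash
python3 -m crank '[{"slide":[0,2,-3],"turn":[0,-0.007,0],"gripper":-0.4},{"slide":[0,1,-5],"turn":[0,0,0],"gripper":-0.4},{"slide":[0,0,-5],"turn":[0,0,0],"gripper":-0.4},{"slide":[0,0,-2],"turn":[0,0,0],"gripper":-0.4},{"slide":[0,0,0],"turn":[0,0,0],"gripper":-0.4},{"slide":[0,0,0],"turn":[0,0,0],"gripper":-0.4}]' 20;python3 st.py
```

```text
time_s: 16.78
tool_pos: [0.4584, 0.1886, 0.0676]
tcp_rot: [-0.001, 1.0, -0.005, 0.005]
wrist_force: [0.2, -0.3, -0.2]
opening: 0.0326
t 16.78 pos [0.4584 0.1886 0.0676] yaw -0.56 z [ 0.0096  0.0012 -1.    ] F [ 0.2 -0.3 -0.2] open 0.0326
```

```bash
python3 -m crank '[{"slide":[-2,-0.5,0],"turn":[-0.001,0.008,0],"gripper":-0.4},{"slide":[0,0,-2.5],"turn":[0,0,0],"gripper":-0.4},{"slide":[0,0,-2.5],"turn":[0,0,0],"gripper":-0.4},{"slide":[0,0,-1.5],"turn":[0,0,0],"gripper":-0.4},{"slide":[0,0,0],"turn":[0,0,0],"gripper":-0.4},{"slide":[0,0,0],"turn":[0,0,0],"gripper":-0.4}]' 20;python3 st.py
```

```text
time_s: 17.28
tool_pos: [0.4566, 0.188, 0.0608]
tcp_rot: [-0.0, 1.0, -0.005, 0.001]
wrist_force: [-0.2, -0.8, -1.7]
opening: 0.0328
t 17.28 pos [0.4566 0.188  0.0608] yaw -0.57 z [ 1.5e-03  2.0e-04 -1.0e+00] F [-0.2 -0.8 -1.7] open 0.0328
```

```bash
python3 -m crank '[{"slide":[0,0,-1],"turn":[0,0,0],"gripper":-0.4},{"slide":[0,0,-1],"turn":[0,0,0],"gripper":-0.4},{"slide":[0,0,0],"turn":[0,0,0],"gripper":-0.4}]' 20;python3 st.py;python3 -m crank '[{"slide":[0,0,-1],"turn":[0,0,0],"gripper":-0.4},{"slide":[0,0,0],"turn":[0,0,0],"gripper":-0.4},{"slide":[0,0,0],"turn":[0,0,0],"gripper":-0.4}]' 20;python3 st.py
```

```text
time_s: 17.53
tool_pos: [0.4566, 0.188, 0.0586]
tcp_rot: [-0.0, 1.0, -0.005, 0.001]
wrist_force: [-0.6, -0.9, -1.1]
opening: 0.0327
t 17.53 pos [0.4566 0.188  0.0586] yaw -0.57 z [ 1.6e-03  2.0e-04 -1.0e+00] F [-0.6 -0.9 -1.1] open 0.0327
time_s: 17.78
tool_pos: [0.4567, 0.188, 0.0576]
tcp_rot: [-0.0, 1.0, -0.005, 0.001]
wrist_force: [-0.9, 0.1, -1.2]
opening: 0.0324
t 17.78 pos [0.4567 0.188  0.0576] yaw -0.57 z [ 1.7e-03  2.0e-04 -1.0e+00] F [-0.9  0.1 -1.2] open 0.0324
```

```bash
python3 -m crank '[{"slide":[0,0,-0.7],"turn":[0,0,0],"gripper":-0.4},{"slide":[0,0,0],"turn":[0,0,0],"gripper":-0.4},{"slide":[0,0,0],"turn":[0,0,0],"gripper":-0.4}]' 20;python3 st.py;python3 -m crank '[{"slide":[0,0,-0.7],"turn":[0,0,0],"gripper":-0.4},{"slide":[0,0,0],"turn":[0,0,0],"gripper":-0.4},{"slide":[0,0,0],"turn":[0,0,0],"gripper":-0.4}]' 20;python3 st.py
```

```text
time_s: 18.03
tool_pos: [0.4567, 0.188, 0.0569]
tcp_rot: [-0.0, 1.0, -0.005, 0.001]
wrist_force: [0.6, 0.6, -0.7]
opening: 0.033
t 18.03 pos [0.4567 0.188  0.0569] yaw -0.57 z [ 1.9e-03  3.0e-04 -1.0e+00] F [ 0.6  0.6 -0.7] open 0.033
time_s: 18.28
tool_pos: [0.4571, 0.188, 0.0567]
tcp_rot: [-0.0, 1.0, -0.005, 0.001]
wrist_force: [-0.3, 0.0, -1.2]
opening: 0.0325
t 18.28 pos [0.4571 0.188  0.0567] yaw -0.56 z [ 2.6e-03  3.0e-04 -1.0e+00] F [-0.3  0.  -1.2] open 0.0325
```

```bash
python3 -m crank '[{"slide":[0,0,-0.6],"turn":[0,0,0],"gripper":-0.4},{"slide":[0,0,0],"turn":[0,0,0],"gripper":-0.4},{"slide":[0,0,0],"turn":[0,0,0],"gripper":-0.4}]' 20;python3 st.py;for i in 1 2 ; do python3 -c "
from h import *
robot.snapshot('wrist');print(np.round(robot.sense()['wrist_force'],1))"; done
```

```text
time_s: 18.53
tool_pos: [0.4575, 0.1881, 0.0566]
tcp_rot: [-0.0, 1.0, -0.005, 0.002]
wrist_force: [-1.7, 0.5, -0.3]
opening: 0.0325
t 18.53 pos [0.4575 0.1881 0.0566] yaw -0.56 z [ 3.1e-03  3.0e-04 -1.0e+00] F [-1.7  0.5 -0.3] open 0.0325
[-0.7 -0.   0.9]
[-0.4  0.3  0.4]
```

Contact: z stalls at 56.6 mm and the z force has risen. Opening slowly.

```bash
python3 -m crank '[{"slide":[0,0,0],"turn":[0,0,0],"gripper":-0.24},{"slide":[0,0,0],"turn":[0,0,0],"gripper":-0.18},{"slide":[0,0,0],"turn":[0,0,0],"gripper":-0.12},{"slide":[0,0,0],"turn":[0,0,0],"gripper":-0.06},{"slide":[0,0,0],"turn":[0,0,0],"gripper":0.0},{"slide":[0,0,0],"turn":[0,0,0],"gripper":0.06},{"slide":[0,0,0],"turn":[0,0,0],"gripper":0.11},{"slide":[0,0,0],"turn":[0,0,0],"gripper":0.11}]' 20;python3 st.py; python3 look.py w16 praline_center
```

```text
time_s: 19.3
tool_pos: [0.4569, 0.188, 0.0558]
tcp_rot: [-0.0, 1.0, -0.005, 0.001]
wrist_force: [0.5, -0.2, -1.1]
opening: 0.0475
t 19.3 pos [0.4569 0.188  0.0558] yaw -0.56 z [ 2.1e-03  3.0e-04 -1.0e+00] F [ 0.5 -0.2 -1.1] open 0.0475
[0.4569 0.188  0.0558] [0.5319 0.1868 0.1983] [-0.2937  0.0053 -0.9559]
praline_center [([253.1, 222.0], 0.76, [0.4592, 0.1885, 0.021]), ([362.3, 17.4], 0.76, [0.572, 0.131, 0.021])]
```

View pics/w16.png

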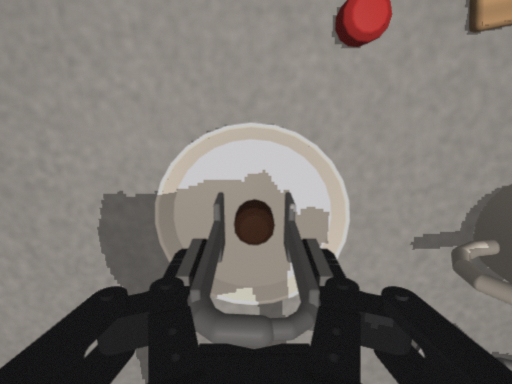

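Praline at (254,222) stands on the saucer, clear of both paddles. Lifting straight up.

```bash
python3 -m crank '[{"slide":[0,0,3],"turn":[0,0,0],"gripper":0.11},{"slide":[0,0,5],"turn":[0,0,0],"gripper":0.11},{"slide":[0,0,6],"turn":[0,0,0],"gripper":0.11},{"slide":[0,0,6],"turn":[0,0,0],"gripper":0.11},{"slide":[0,0,6],"turn":[0,0,0],"gripper":0.11},{"slide":[0,0,8],"turn":[0,0,0],"gripper":0.11},{"slide":[0,0,10],"turn":[0,0,0],"gripper":0.11},{"slide":[0,0,12],"turn":[0,0,0],"gripper":0.11}]' 20;python3 st.py; python3 -m crank '[{"slide":[0,0,14],"turn":[0,0,0],"gripper":0.11},{"slide":[0,0,16],"turn":[0,0,0],"gripper":0.11},{"slide":[0,0,16],"turn":[0,0,0],"gripper":0.11},{"slide":[0,0,16],"turn":[0,0,0],"gripper":0.11},{"slide":[0,0,10],"turn":[0,0,0],"gripper":0.11},{"slide":[0,0,0],"turn":[0,0,0],"gripper":0.11}]';python3 st.py; python3 look.py w17 praline_center,saucer
```

```text
time_s: 20.07
tool_pos: [0.4555, 0.1878, 0.1156]
tcp_rot: [0.0, 1.0, -0.005, -0.001]
wrist_force: [0.1, 0.7, 0.2]
opening: 0.0476
t 20.07 pos [0.4555 0.1878 0.1156] yaw -0.56 z [-1.1e-03 -2.0e-04 -1.0e+00] F [0.1 0.7 0.2] open 0.0476
time_s: 20.57
tool_pos: [0.4571, 0.1881, 0.1991]
tcp_rot: [-0.001, 1.0, -0.005, 0.004]
wrist_force: [0.6, 0.1, -1.1]
opening: 0.0475
t 20.57 pos [0.4571 0.1881 0.1991] yaw -0.56 z [ 0.0075  0.001  -1.    ] F [ 0.6  0.1 -1.1] open 0.0475
[0.4568 0.1881 0.1981] [0.5313 0.1868 0.3419] [-0.2885  0.006  -0.9574]
praline_center [([253.5, 171.7], 0.87, [0.4598, 0.189, 0.021]), ([312.9, 56.6], 0.68, [0.5728, 0.1304, 0.021])]
saucer []
```

View pics/w17.png

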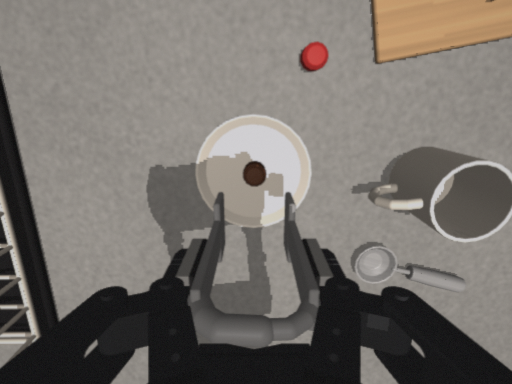

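```bash
python3 - <<'E'
from h import *
import pickle
p=pickle.load(open("w5.pkl","rb"))
print([onz(p,uv,.006).round(4) for uv in [(187,127),(315,124),(195,243),(311,242)]])
E
python3 -m crank '[{"slide":[14,-8,4],"turn":[0,0.003,0],"gripper":0.11},{"slide":[20,-16,4],"turn":[0,0.003,0],"gripper":0.11},{"slide":[22,-20,4],"turn":[0,0,0],"gripper":0.11},{"slide":[18,-24,0],"turn":[0,0,0],"gripper":0.11},{"slide":[10,-28,0],"turn":[0,0,0],"gripper":0.11},{"slide":[0,-30,0],"turn":[0,0,0],"gripper":0.11},{"slide":[0,-30,0],"turn":[0,0,0],"gripper":0.11},{"slide":[0,-30,0],"turn":[0,0,0],"gripper":0.11}]';python3 st.py
```

```text
[array([ 0.4931, -0.1434,  0.006 ]), array([ 0.4964, -0.2604,  0.006 ]), array([ 0.3759, -0.1445,  0.006 ]), array([ 0.3778, -0.264 ,  0.006 ])]
time_s: 21.38
tool_pos: [0.5344, -0.0003, 0.1949]
tcp_rot: [-0.002, 1.0, 0.0, -0.013]
wrist_force: [0.2, 0.7, -1.4]
opening: 0.0475
t 21.38 pos [ 5.344e-01 -3.000e-04  1.949e-01] yaw 0.05 z [-0.0268  0.0036 -0.9996] F [ 0.2  0.7 -1.4] open 0.0475
```

```bash
python3 -m crank '[{"slide":[0,-30,0],"turn":[0,-0.01,0],"gripper":0.11},{"slide":[0,-30,2],"turn":[0,-0.01,0],"gripper":0.11},{"slide":[-8,-30,2],"turn":[0,-0.005,0],"gripper":0.11},{"slide":[-20,-28,0],"turn":[0,0,0],"gripper":0.11},{"slide":[-22,-24,0],"turn":[0,0,0],"gripper":0.11},{"slide":[-20,-16,0],"turn":[0,0,0],"gripper":0.11},{"slide":[-12,-6,0],"turn":[0,0,0],"gripper":0.11},{"slide":[0,0,0],"turn":[0,0,0],"gripper":0.11}]';python3 st.py;python3 -m crank '[{"slide":[0,0,0],"turn":[0,0,0],"gripper":0.11}]';python3 st.py; python3 look.py w18 coaster
```

```text
time_s: 22.05
tool_pos: [0.4413, -0.1749, 0.1852]
tcp_rot: [-0.006, 1.0, -0.003, -0.011]
wrist_force: [0.4, 1.1, -1.2]
opening: 0.0477
t 22.05 pos [ 0.4413 -0.1749  0.1852] yaw -0.34 z [-0.0215  0.012  -0.9997] F [ 0.4  1.1 -1.2] open 0.0477
time_s: 22.13
tool_pos: [0.4405, -0.1748, 0.1841]
tcp_rot: [-0.007, 1.0, -0.004, -0.012]
wrist_force: [1.1, -0.0, -0.9]
opening: 0.0474
t 22.13 pos [ 0.4405 -0.1748  0.1841] yaw -0.45 z [-0.023   0.0135 -0.9996] F [ 1.1 -0.  -0.9] open 0.0474
[ 0.4405 -0.1745  0.1839] [ 0.5189 -0.1777  0.3246] [-0.3176  0.0172 -0.9481]
coaster [([452.6, 164.4], 0.88, [0.4433, -0.3854, 0.0]), ([281.3, 172.5], 0.56, [0.4352, -0.202, 0.0])]
```

View pics/w18.png

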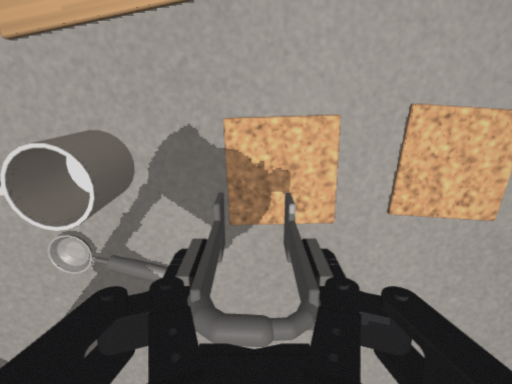

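```bash
python3 -m crank '[{"slide":[0,-8,-4],"turn":[-0.006,-0.011,0.006],"gripper":0.11},{"slide":[0,-10,-8],"turn":[-0.006,-0.011,0.006],"gripper":0.11},{"slide":[0,-8,-12],"turn":[0,0,0],"gripper":0.11},{"slide":[0,-4,-14],"turn":[0,0,0],"gripper":0.11},{"slide":[0,0,-12],"turn":[0,0,0],"gripper":0.11},{"slide":[0,0,-10],"turn":[0,0,0],"gripper":0.11},{"slide":[0,0,0],"turn":[0,0,0],"gripper":0.11},{"slide":[0,0,0],"turn":[0,0,0],"gripper":0.11}]';python3 st.py
```

```text
time_s: 22.9
tool_pos: [0.4464, -0.2036, 0.1202]
tcp_rot: [0.001, 1.0, 0.01, 0.003]
wrist_force: [-0.2, 0.2, 0.1]
opening: 0.0472
t 22.9 pos [ 0.4464 -0.2036  0.1202] yaw 1.15 z [ 0.0052 -0.0019 -1.    ] F [-0.2  0.2  0.1] open 0.0472
```

```bash
python3 -m crank '[{"slide":[-2,0,-6],"turn":[0.002,0.005,-0.01],"gripper":0.11},{"slide":[-1,0,-8],"turn":[0,0.001,0],"gripper":0.11},{"slide":[-1,0,-10],"turn":[0,0.001,0],"gripper":0.11},{"slide":[-1,0,-8],"turn":[0,0.001,0],"gripper":0.11},{"slide":[-1,0,-8],"turn":[0,0.001,0],"gripper":0.11},{"slide":[0,0,-5],"turn":[0,0,0],"gripper":0.11},{"slide":[0,0,0],"turn":[0,0,0],"gripper":0.11},{"slide":[0,0,0],"turn":[0,0,0],"gripper":0.11}]';python3 st.py;  python3 look.py w19 coaster
```

```text
time_s: 23.57
tool_pos: [0.4408, -0.2034, 0.0717]
tcp_rot: [0.001, 1.0, 0.006, -0.001]
wrist_force: [-0.6, -0.6, -0.3]
opening: 0.0474
t 23.57 pos [ 0.4408 -0.2034  0.0717] yaw 0.63 z [-0.0028 -0.0012 -1.    ] F [-0.6 -0.6 -0.3] open 0.0474
[ 0.4407 -0.2034  0.0717] [ 0.5164 -0.2029  0.2137] [-0.2983 -0.0024 -0.9545]
coaster [([250.9, 212.5], 0.94, [0.4352, -0.2012, 0.0]), ([501.3, 204.7], 0.63, [0.4435, -0.3861, 0.0])]
```

View pics/w19.png

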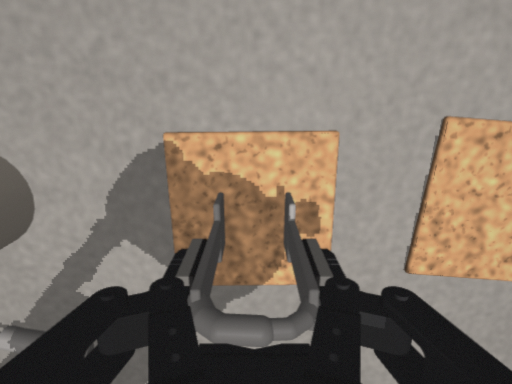

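```bash
python3 -m crank '[{"slide":[0,0,-4],"turn":[0.001,-0.002,0],"gripper":0.11},{"slide":[0,0,-5],"turn":[0,0,0],"gripper":0.11},{"slide":[0,0,-4],"turn":[0,0,0],"gripper":0.11},{"slide":[0,0,0],"turn":[0,0,0],"gripper":0.11},{"slide":[0,0,0],"turn":[0,0,0],"gripper":0.11}]';python3 st.py
```

```text
time_s: 24.08
tool_pos: [0.4421, -0.2044, 0.0591]
tcp_rot: [0.001, 1.0, 0.006, 0.001]
wrist_force: [0.3, -0.7, 0.2]
opening: 0.0472
t 24.08 pos [ 0.4421 -0.2044  0.0591] yaw 0.63 z [ 0.0026 -0.0026 -1.    ] F [ 0.3 -0.7  0.2] open 0.0472
```

```bash
python3 -m crank '[{"slide":[0,0,-1.2],"turn":[0,0,0],"gripper":0.11},{"slide":[0,0,-1.2],"turn":[0,0,0],"gripper":0.11},{"slide":[0,0,0],"turn":[0,0,0],"gripper":0.11}]';python3 st.py;python3 -m crank '[{"slide":[0,0,-0.8],"turn":[0,0,0],"gripper":0.11},{"slide":[0,0,0],"turn":[0,0,0],"gripper":0.11}]';python3 st.py
```

```text
time_s: 24.33
tool_pos: [0.4422, -0.2045, 0.0566]
tcp_rot: [0.001, 1.0, 0.006, 0.001]
wrist_force: [-0.8, -0.2, -1.3]
opening: 0.0474
t 24.33 pos [ 0.4422 -0.2045  0.0566] yaw 0.64 z [ 0.0028 -0.0028 -1.    ] F [-0.8 -0.2 -1.3] open 0.0474
time_s: 24.5
tool_pos: [0.4423, -0.2045, 0.0559]
tcp_rot: [0.001, 1.0, 0.006, 0.001]
wrist_force: [0.1, 0.7, -1.0]
opening: 0.0474
t 24.5 pos [ 0.4423 -0.2045  0.0559] yaw 0.64 z [ 0.003  -0.0029 -1.    ] F [ 0.1  0.7 -1. ] open 0.0474
```

```bash
python3 -m crank '[{"slide":[0,0,-0.8],"turn":[0.002,0.002,0],"gripper":0.11},{"slide":[0,0,0],"turn":[0,0,0],"gripper":0.11},{"slide":[0,0,-0.8],"turn":[0,0,0],"gripper":0.11},{"slide":[0,0,0],"turn":[0,0,0],"gripper":0.11}]';python3 st.py;python3 -m crank '[{"slide":[0,0,-0.7],"turn":[0,0,0],"gripper":0.11},{"slide":[0,0,0],"turn":[0,0,0],"gripper":0.11}]';python3 st.py;python3 -m crank '[{"slide":[0,0,-0.5],"turn":[0,0,0],"gripper":0.11},{"slide":[0,0,0],"turn":[0,0,0],"gripper":0.11}]';python3 st.py
```

```text
time_s: 24.83
tool_pos: [0.4425, -0.2047, 0.0543]
tcp_rot: [0.001, 1.0, 0.006, 0.001]
wrist_force: [1.2, -0.1, -0.9]
opening: 0.0478
t 24.83 pos [ 0.4425 -0.2047  0.0543] yaw 0.64 z [ 0.0012 -0.001  -1.    ] F [ 1.2 -0.1 -0.9] open 0.0478
time_s: 25.0
tool_pos: [0.4427, -0.205, 0.054]
tcp_rot: [0.001, 1.0, 0.006, 0.001]
wrist_force: [0.0, 0.5, -0.1]
opening: 0.0473
t 25.0 pos [ 0.4427 -0.205   0.054 ] yaw 0.64 z [ 0.0016 -0.0015 -1.    ] F [ 0.   0.5 -0.1] open 0.0473
time_s: 25.17
tool_pos: [0.4429, -0.205, 0.054]
tcp_rot: [0.001, 1.0, 0.006, 0.001]
wrist_force: [-0.2, -0.4, -0.1]
opening: 0.0476
t 25.17 pos [ 0.4429 -0.205   0.054 ] yaw 0.65 z [ 0.0017 -0.0016 -1.    ] F [-0.2 -0.4 -0.1] open 0.0476
```

```bash
python3 -m crank '[{"slide":[0,0,-0.4],"turn":[0,0,0],"gripper":0.14},{"slide":[0,0,-0.4],"turn":[0,0,0],"gripper":0.17},{"slide":[0,0,-0.4],"turn":[0,0,0],"gripper":0.2},{"slide":[0,0,0],"turn":[0,0,0],"gripper":0.23},{"slide":[0,0,0],"turn":[0,0,0],"gripper":0.26},{"slide":[0,0,0],"turn":[0,0,0],"gripper":0.3},{"slide":[0,0,0],"turn":[0,0,0],"gripper":0.4}]';python3 st.py; python3 look.py w20 coaster
```

```text
time_s: 25.75
tool_pos: [0.4432, -0.2054, 0.0527]
tcp_rot: [0.001, 1.0, 0.006, 0.001]
wrist_force: [-0.2, 0.1, 0.3]
opening: 0.0593
t 25.75 pos [ 0.4432 -0.2054  0.0527] yaw 0.65 z [ 0.0025 -0.0024 -1.    ] F [-0.2  0.1  0.3] open 0.0593
[ 0.4432 -0.2053  0.0527] [ 0.518  -0.2046  0.1952] [-0.2933 -0.0035 -0.956 ]
coaster []
```

View pics/w20.png

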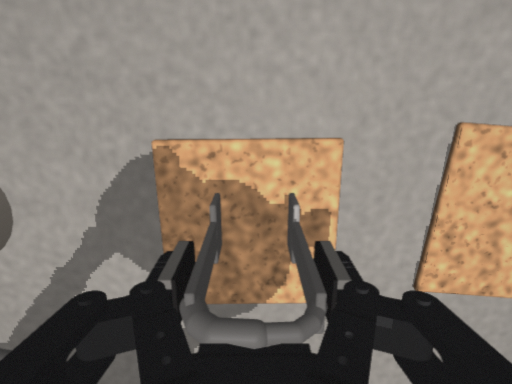

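The tongs stand, released and clear of both fingers. I open fully, then rise straight.

```bash
python3 -m crank '[{"slide":[0,0,0],"turn":[0,0,0],"gripper":0.7},{"slide":[0,0,0],"turn":[0,0,0],"gripper":1},{"slide":[0,0,0],"turn":[0,0,0],"gripper":1},{"slide":[0,0,0],"turn":[0,0,0],"gripper":1},{"slide":[0,0,8],"turn":[0,0,0],"gripper":1},{"slide":[0,0,12],"turn":[0,0,0],"gripper":1},{"slide":[0,0,14],"turn":[0,0,0],"gripper":1},{"slide":[0,0,14],"turn":[0,0,0],"gripper":1}]';python3 st.py;python3 -m crank '[{"slide":[0,0,16],"turn":[0,0,0],"gripper":1},{"slide":[0,0,20],"turn":[0,0,0],"gripper":1},{"slide":[0,0,24],"turn":[0,0,0],"gripper":1},{"slide":[0,0,24],"turn":[0,0,0],"gripper":1},{"slide":[0,0,24],"turn":[0,0,0],"gripper":1},{"slide":[-15,0,10],"turn":[0,0,0],"gripper":1},{"slide":[-15,0,0],"turn":[0,0,0],"gripper":1},{"slide":[0,0,0],"turn":[0,0,0],"gripper":1}]';python3 st.py
python3 -m crank '[{"slide":[-20,0,0],"turn":[0,0,0],"gripper":1},{"slide":[-20,0,0],"turn":[0,0,0],"gripper":1},{"slide":[0,0,0],"turn":[0,0,0],"gripper":1},{"slide":[0,0,0],"turn":[0,0,0],"gripper":1}]'; python3 look.py w21 tongs_grip,coaster
python3 - <<'E'
from h import *
p=robot.snapshot("scene");a=p["frame"];cv2.imwrite("pics/s2.png",cv2.resize(a[100:290,180:420],(800,633),interpolation=2)[:600])
E
```

```text
time_s: 26.52
tool_pos: [0.4406, -0.2033, 0.1002]
tcp_rot: [-0.001, 1.0, 0.006, -0.002]
wrist_force: [0.7, -0.2, -0.1]
opening: 0.0854
t 26.52 pos [ 0.4406 -0.2033  0.1002] yaw 0.64 z [-0.0038  0.0027 -1.    ] F [ 0.7 -0.2 -0.1] open 0.0854
time_s: 27.18
tool_pos: [0.4108, -0.2037, 0.2331]
tcp_rot: [0.002, 1.0, 0.006, 0.002]
wrist_force: [-0.6, -0.9, -0.5]
opening: 0.0854
t 27.18 pos [ 0.4108 -0.2037  0.2331] yaw 0.72 z [ 0.0041 -0.0042 -1.    ] F [-0.6 -0.9 -0.5] open 0.0854
time_s: 27.52
tool_pos: [0.3708, -0.2039, 0.2352]
tcp_rot: [0.003, 1.0, 0.006, 0.004]
wrist_force: [0.2, -0.2, -0.8]
opening: 0.0857
[ 0.3709 -0.2039  0.2351] [ 0.4449 -0.2026  0.3781] [-0.288  -0.0076 -0.9576]
tongs_grip []
coaster [([405.8, 106.6], 0.9, [0.4421, -0.3853, 0.0]), ([254.8, 110.8], 0.85, [0.4354, -0.2054, 0.0])]
```

View pics/w21.png

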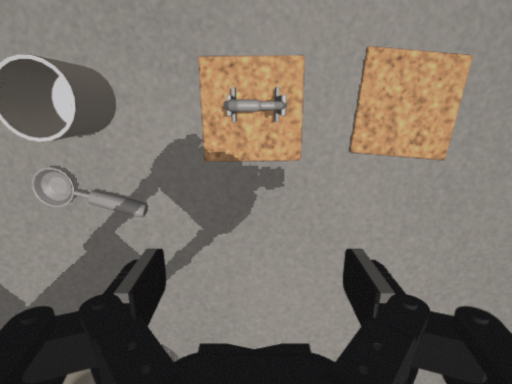

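View pics/s2.png

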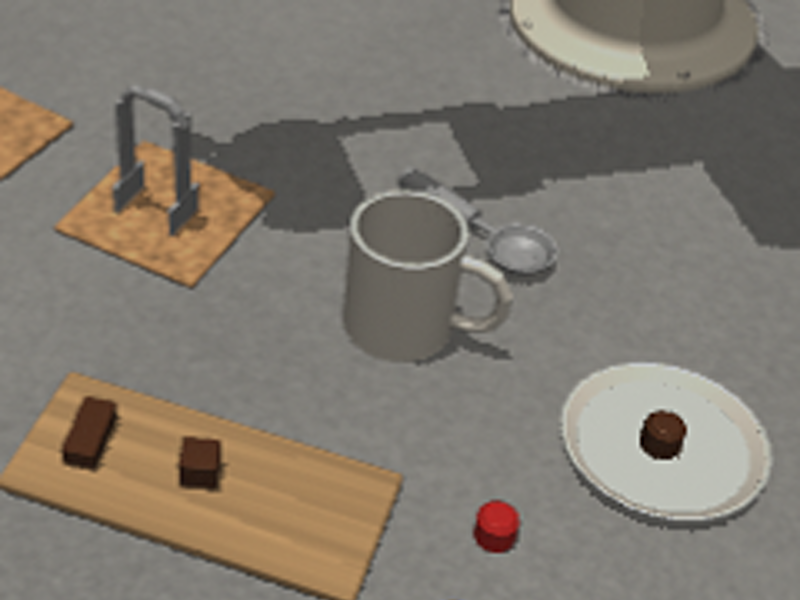

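The tongs stand upright on the coaster, the praline stands upright on the saucer, and everything else is in place.

```bash
python3 -c "
from station import robot
print(robot.hand_in())"
```

```text
the job is handed in; nothing more can be done
None
```

The job is done and handed in at about 27.6 s of the 67 s. I picked up the tongs, squeezed them on the dark round praline, set it down on the saucer, and stood the tongs back on the coaster nearest the base.

- **Praline:** the last scene and wrist pictures show it upright near the middle of the saucer. It was touched only by the tongs.
- **Tongs:** they stand upright and open, about 7 mm from the coaster's centre, with the gripper clear of them.
- **Other things:** the square block, the long bar, the red drum and the mug still stand in place.
- **Forces:** the wrist force in my readings stayed within about 2 N throughout.
- **Disagreements:**
  - The `tongs_grip` network found nothing in the wrist pictures, so I measured the tongs there from hand-picked pixels.
  - Its saucer and coaster positions scattered by up to about 1 cm. I took the saucer's rim and the coaster's corners from the picture instead.
  - The opening with the praline gripped read about 32.5 mm against the stated 34 mm, but the pictures showed it securely held.

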